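Put the rosin cake away in its spring-lid case

ROBOT

A 7-joint arm with a two-finger parallel gripper is mounted at the origin on a cart in front of the work surface, level with it; the furniture and walls round the work are solid. World frame = base frame: x ahead of the robot, y to its left, z up, the work surface at z = 0. Lengths are in m, angles in rad, forces in N, time in s.
With the tool pointing down it reaches from about 0.4 to 0.925 m from the base axis. Payload 5.6 kg.
Tool frame: the origin (TCP) lies on the mounting face of the last link; the fingertips stand 173 mm ahead of it and the grasp point (between the pads) lies 155 mm ahead of it; z points along the fingers, y is the line along which they close (so a half turn about z gives the same grasp; the last joint's range is limited). The gripper opens to 85 mm and grips with 20 to 120 N. Pads are 22 mm wide; open, the fingers measure 114 mm over their backs; the gripper's body (76 mm by 85 mm) begins 54 mm behind the grasp point. The pads swing forward as they close: fully open they stand 13 mm farther back than shut.
Start: joints at [1.217, 0.468, -0.012, 1.603, 0.006, 1.071, -0.056], TCP at [0.199, -0.619, 0.405] pointing down, gripper open.
Joint ranges: [-2.53, 2.53], [-0.31, 2.02], [-1.57, 1.55], [0.28, 2.44], [-1.29, 4.43], [0.15, 1.84], [-2.92, 2.92]. Speed limits (rad/s): [2.57, 2.57, 3.14, 3.14, 3.14, 3.14, 3.14].

INTERFACE

Orientations are given as [roll, pitch, yaw] about the fixed x, y, z axes, in that order (R = Rz(yaw) Ry(pitch) Rx(roll)).
In Python, from cell import arm gives the robot as it stands.
- The arm moves only by the tool play_rows, never from a script. Its argument "increments" is text: rows parted by semicolons, each of 7 numbers parted by spaces: the turn, a rotation vector about the tool's x, y, z in degrees, then the shift along the tool's x, y, z in cm, then the closure, from -1 (fully open) to 1 (shut). In form: wx wy wz dx dy dz grip; .... A call has 1 to 5 rows; each row shifts and turns the commanded pose from where the row before left it, along the tool's axes as they then stand; what a row does not reach is not made up. A row lasts 1/12 s, in which the tool goes at most 41.7 mm and 7.16 degrees, less where a joint would pass 70% of its speed; a pose out of reach is approached as far as the arm can. A call with a gripper value outside its range is refused whole. The fingers move at their own pace and stop on an object; "squeeze" is the grip in N (left out, the last holds). Time passes only in rows, so rows that do not move let the fingers close. It gives the time, the measured TCP pose, the force, the opening and the grip force at its end, in the units of the state.
- arm.read_state(): the state, without advancing time (a new reading comes with each control period).
- arm.camera(name): name is "scene" or "top"; returns the picture (480x640x3 uint8, red, green, blue); there is no depth.
- arm.get_calibration(name): a dict with "fx", "fy", "cx", "cy" (pixels), "T" (4x4, takes a point from camera to world coordinates). Camera axes: x right, y up, looking along -z (the intrinsics and any distortion apply to the point x, -y, -z); pixel columns grow to the right and rows downward; lengths in m; the calibration is good to about 2 mm. A picture is of the moment at which its call begins. get_calibration takes no time and is no camera call.
- arm.sign_off(): hands the job in; it is judged then, once.
The state is a dict: "clock": time; "joints": joint angles; "dq": joint speeds; "joint_torque": joint torques, N m; "ee_pos": TCP position; "tcp_rot": TCP orientation; "force": force on the tool from outside, world axes, zero at the start; "ft_torque": the same for the moment, N m; "opening": finger opening in m; "finger_force": force on a finger pad.
Only numpy, scipy, OpenCV 4.12 (cv2) and the standard library are available. Lean on these libraries where they do the work, as an engineer would, in place of code of your own. Each camera call takes 0.05 s, during which the arm holds its last target. There are 200 camera calls.

TASK

Put the loose cake of rosin away in its wooden case: press the thumb button gently until the sprung lid pops open, seat the cake flat at the bottom of the round recess, and press the lid down until it snaps shut and stays shut by itself. Feel your way: push the button with under 15 N and the lid and case with under 30 N, and leave the other things on the bench where they are.

Things in the scene. Friction and masses are not known exactly. Their poses are not given: they have to be found in the camera images.
- case: Low wooden case with brass latch, fixed to the bench. Origin: centre of its underside; x axis from the latch (front, -x, turned towards the robot) to the lid hinge (back, +x), z up. Base block 116 (x) x 96 (y) x 18 mm high; with the lid shut, 35 mm high. In front stands the latch hook, 22 mm wide: x -68 to -60 mm, up to z 42; its top swings 5 mm outwards when the button is pressed.
- below_button (a point): Point on the bench below the middle of the button, 88 mm in front of the case's centre. The button: black ribbed cap, 18 (x) x 24 (y) mm, on the latch's foot. It is screwed up or down on its stem: its top is anywhere from 20 to 32 mm above this point, so find it by touch. Pushed straight down it gives from 3 N, frees the lid after about 3 mm at 6 to 10 N, hard stop after 4.5 mm.
- latch (a joint): Tilt of the latch rocker (button and hook in one), rad: 0 at rest (hook in), grows as the button is pressed or the closing lid pushes the hook aside, 0.20 at its stop; the lid is free above about 0.12. Springs back when let go.
- lid (a joint): Opening of the lid, rad: about 0 latched shut, 1.75 fully open (leaning slightly back). A damped spring throws it open when unlatched and holds it open; pushing it shut takes 1 N (open) to 3 N (nearly shut) at the free edge, and over the hook, in the last 10 mm, up to about 10 N. It then clicks under the hook; only 2 mm deeper, at -0.022 rad, is a hard stop.
- lid_hinge (a point): Middle of the lid's hinge line, 58 mm behind the case's centre, 18 mm above the bench. It does not move with the lid; its axes are the lid's.
- lid_edge (a point): Point on the lid's flat outer (top) face, midway along y, 4 mm from its front (free) edge: 112 mm from the hinge line along the lid and 17 mm from it square to the lid. Moves with the lid. The lid is a shell, 116 x 96 mm, 17 mm deep, walls 4 mm, top 5 mm.
- seat (a point): Centre of the flat bottom of the round recess, 10.5 mm above the bench, 5 mm in front of the case's centre. The recess is 46.5 mm wide and 7.5 mm deep; its rim, with a 2 mm chamfer, is the flat top of the base block, 18 mm above the bench. With the cake seated the shut lid clears it by about 2 mm.
- rosin: Cake of rosin: plain brown disc, 43 mm across, 16 mm high, about 30 g, lying flat on the bench. Origin: centre of its underside.
- beeswax: Bystander: yellow lump of wax, 30 x 50 x 22 mm, origin at the centre of its underside. Leave alone.
- sanding_block: Bystander: cork block wrapped in sandpaper, 32 x 58 x 24 mm, origin at the centre of its underside. Leave alone.
- maple_block: Bystander: pale wooden block, 44 x 76 x 28 mm, origin at the centre of its underside. Leave alone.
Not all that is in view belongs to the job. Of the things that look like the case, the smaller one is meant.

How it is judged:
By the outcome, as a careful person would: the job done as asked, in the order asked, and still so for the second after the job is handed in, with the robot touching nothing.
It also fails if it takes over 72 s, if anything falls off the work surface, if the arm or the gripper's body presses on something with over 40 N, if the wrist force passes 120 N, or if a joint passes its speed limit or range.

## Working session

There is one attempt and no reset: what is moved stays moved. The work goes in short steps, Python scripts to look and compute and a tool call to move; the robot and the scene stay as the last step left them, time stands still between calls to the robot, and variables do not carry over. Pictures are saved under pics/ and viewed, at most 13 in all, crops included, and the job is handed in when it is done.

Besides the shell and the picture viewer there is one more tool, called as name(argument=value, ...) on one line, values as JSON. play_rows: Moves the arm, as the interface text tells. Its arguments: {"type":"object","properties":{"increments":{"type":"string"},"squeeze":{"type":"number"}},"required":["increments"]}

```bash
mkdir -p pics; ls; python3 - <<'E'
from cell import arm
import cv2,numpy as np
for n in("scene","top"):
    im=arm.camera(n); cv2.imwrite(f"pics/{n}0.png",im[:,:,::-1])
    c=arm.get_calibration(n); print(n,{k:(np.round(v,4).tolist()) for k,v in c.items()})
s=arm.read_state(); print(s)
E
```

```text
pics
scene {'fx': 438.5356, 'fy': 438.5356, 'cx': 324.6766, 'cy': 245.7835, 'T': [[0.4828, 0.4723, -0.7375, -0.3535], [-0.8757, 0.2674, -0.4021, -0.7482], [0.0073, 0.8399, 0.5427, 0.6303], [0.0, 0.0, 0.0, 1.0]]}
top {'fx': 436.208, 'fy': 436.208, 'cx': 316.4938, 'cy': 243.1134, 'T': [[-0.0141, 0.9955, -0.0941, 0.3649], [-0.9998, -0.0127, 0.0156, -0.3103], [0.0144, 0.0943, 0.9954, 1.0454], [0.0, 0.0, 0.0, 1.0]]}
{'clock': 0.1, 'joints': array([ 1.2169773 ,  0.46827441, -0.01159993,  1.60352422,  0.00597695,
        1.07140211, -0.05627074]), 'dq': array([-0.00159412, -0.00226464,  0.00167193, -0.00156511,  0.00039595,
       -0.00247978,  0.00053267]), 'joint_torque': array([ 9.25433160e-04, -5.33524024e+01,  2.15202378e-02, -2.51964551e+01,
        1.14830388e-02,  4.34821399e-03, -2.45265517e-05]), 'ee_pos': array([ 0.1986839 , -0.61865388,  0.40384593]), 'tcp_rot': array([-3.14002205e+00,  9.54685254e-05,  3.10770228e-01]), 'force': array([ 0.30677042, -0.37054549,  0.57121203]), 'ft_torque': array([ 0.02093754, -0.01596451, -0.05594782]), 'finger_force': 0.0, 'opening': 0.08559442603736611}
```

View pics/top0.png

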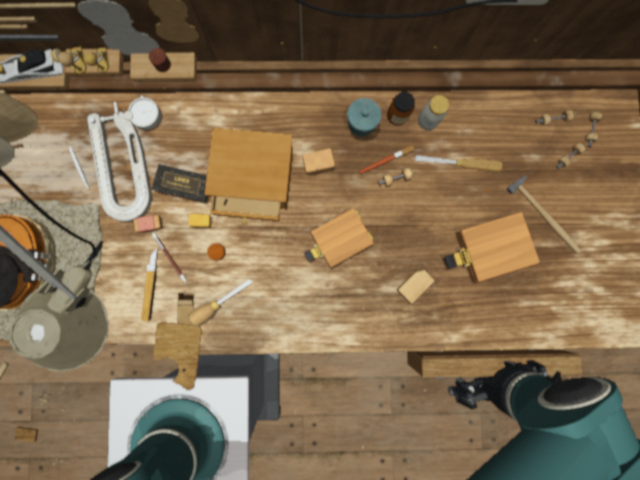

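View pics/scene0.png

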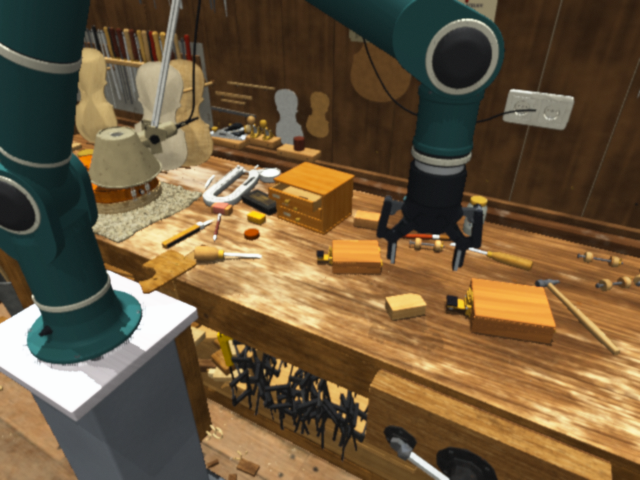

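The top view shows two cases with brass latches: a small one at (340,238) and a large one at (500,247). The drawer box at (248,165) has no latch. Round things that could be the rosin: the orange-brown disc (216,252), the tin (365,117), the jar (403,105), the white roll (144,113) and the dark cylinder (159,58). I choose the small case (340,238) and the disc (216,252), and I'll check both in one crop.

```bash
cat > h.py <<'E'
import numpy as np, cv2
from cell import arm
def proj(n,P):
    c=arm.get_calibration(n);T=np.array(c["T"]);p=(np.atleast_2d(P)-T[:3,3])@T[:3,:3]
    return np.c_[c["cx"]+c["fx"]*p[:,0]/-p[:,2], c["cy"]-c["fy"]*p[:,1]/-p[:,2]]
def back(n,u,v,z):
    c=arm.get_calibration(n);T=np.array(c["T"])
    d=T[:3,:3]@np.array([(u-c["cx"])/c["fx"],-(v-c["cy"])/c["fy"],-1]);o=T[:3,3]
    return o+d*(z-o[2])/d[2]
def case_pts(x,y,a,P):
    P=np.atleast_2d(P);c,s=np.cos(a),np.sin(a)
    return np.c_[x+c*P[:,0]-s*P[:,1],y+s*P[:,0]+c*P[:,1],P[:,2]]
E
python3 - <<'E'
from h import *
im=cv2.imread("pics/top0.png")
a=cv2.resize(im[200:275,295:385],None,fx=6,fy=6,interpolation=cv2.INTER_CUBIC)
b=cv2.resize(im[215:290,185:225],None,fx=6,fy=6,interpolation=cv2.INTER_CUBIC)
cv2.imwrite("pics/crop1.png",np.hstack([a,b]))
print(back("top",216,252,.016),back("top",199,220,.022),back("top",341,238,.035),back("top",314,255,.026))
E
```

```text
[ 0.44420126 -0.0891554   0.016     ] [ 0.5199739  -0.04989523  0.022     ] [ 0.47166691 -0.38346122  0.035     ] [ 0.43339573 -0.32006283  0.026     ]
```

View pics/crop1.png

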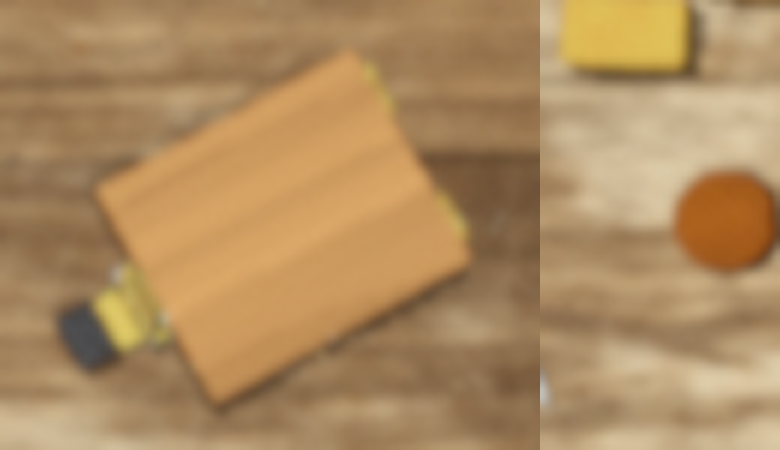

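The crop confirms the small case: its lid corners are at crop (97,188), (352,52), (470,263) and (218,407), and the black button is at (87,337). The disc is plain orange-brown, centred at crop (727,221). Next I fit the poses.

```bash
python3 - <<'E'
from h import *
from scipy.optimize import least_squares
q=lambda U,V:((U+.5)/6-.5+295,(V+.5)/6-.5+200)
obs=np.array([q(97,188),q(352,52),q(470,263),q(218,407)])
M=np.array([[-58,48,35],[58,48,35],[58,-48,35],[-58,-48,35.]])/1000
f=lambda p:(proj("top",case_pts(*p,M))-obs).ravel()
r=least_squares(f,[.47,-.38,-1.0]);x=r.x;print(x,np.rad2deg(x[2]),r.fun.round(2))
b=case_pts(*x,[-.088,0,.026]);print("button",b,proj("top",b),q(87,337))
print("seat",case_pts(*x,[-.005,0,.0105]),"hinge",case_pts(*x,[.058,0,.018]))
# rosin by colour in both views
for n,z in(("top",.016),("scene",.016)):
    im=cv2.imread(f"pics/{n}0.png");h=cv2.cvtColor(im,cv2.COLOR_BGR2HSV)
    m=((h[...,0]<14)&(h[...,1]>190)&(h[...,2]>110)).astype(np.uint8)
    k,l,st,ce=cv2.connectedComponentsWithStats(m)
    c0=(216,252) if n=="top" else (251,234)
    i=min(range(1,k),key=lambda i:np.hypot(*(ce[i]-c0))-(st[i,4]>40)*20)
    print(n,st[i],ce[i],back(n,*ce[i],z if n=="top" else .008))
im=cv2.imread("pics/scene0.png")
o=proj("scene",case_pts(*x,np.vstack([M,[[-.088,0,.026]]])))
for p in o: cv2.circle(im,tuple(int(round(v)) for v in p),1,(255,0,255),-1)
cv2.imwrite("pics/crop2.png",cv2.resize(im[220:290,240:400],None,fx=5,fy=5,interpolation=cv2.INTER_NEAREST))
E
```

```text
[ 0.47306296 -0.38581443 -1.08037787] -61.90109248158081 [-0.47  0.47  0.31 -0.51  0.82 -0.01 -0.65  0.04]
button [[ 0.43161539 -0.30818648  0.026     ]] [[308.936921   255.82587309]] (309.0833333333333, 255.75)
seat [[ 0.47070798 -0.38140376  0.0105    ]] hinge [[ 0.50038067 -0.43697831  0.018     ]]
top [216 258   1   1   1] [216. 258.] [ 0.43003117 -0.08926178  0.016     ]
scene [245 229  14   8  86] [251.20930233 232.3372093 ] [ 0.45247477 -0.07921897  0.008     ]
```

View pics/crop2.png

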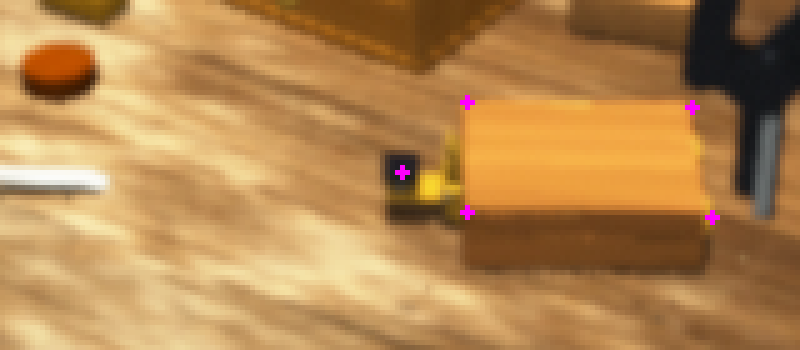

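The reprojected lid corners and button fall on the case in the scene view too: corners at crop (467,102), (692,107), (467,212) and (712,217), button at (402,172). The pose is good. I'll turn the tool so that it lines up with the case and shut the fingers.

play_rows(increments="0 0 -7 0 0 0 1; 0 0 -7 0 0 0 1; 0 0 -7 0 0 0 1; 0 0 -7 0 0 0 1; 0 0 -7 0 0 0 1", squeeze=20)

```text
clock: 0.52
ee_pos: [0.1987, -0.6187, 0.4041]
tcp_rot: [-3.141, -0.001, 0.928]
force: [0.1, 0.1, 0.9]
opening: 0.0258
finger_force: 0.0
```

play_rows(increments="0 0 -7 0 0 0 1; 0 0 -7 0 0 0 1; 0 0 -7 0 0 0 1; 0 0 -7 0 0 0 1; 0 0 -7 0 0 0 1")

```text
clock: 0.93
ee_pos: [0.1986, -0.6187, 0.4041]
tcp_rot: [-3.141, -0.001, 1.538]
force: [0.5, 0.1, 0.6]
opening: -0.0
finger_force: 0.0
```

play_rows(increments="0 0 -7 0 0 0 1; 0 0 -7 0 0 0 1; 0 0 -7 0 0 0 1; 0 0 -7 0 0 0 1; 0 0 -2.3 0 0 0 1")

```text
clock: 1.35
ee_pos: [0.1985, -0.6188, 0.4041]
tcp_rot: [3.141, -0.001, 2.067]
force: [-0.4, 0.3, 0.5]
opening: -0.0003
finger_force: 0.0
```

```bash
cat >> h.py <<'E'
def go(x,y,z,yaw=None):
    """remaining shift in tool axes (cm) and turn wz (deg) to TCP target"""
    from scipy.spatial.transform import Rotation as R
    s=arm.read_state();r=R.from_euler("xyz",s["tcp_rot"])
    d=r.inv().apply(np.array([x,y,z])-s["ee_pos"])*100
    t=r if yaw is None else R.from_euler("xyz",[np.pi,0,yaw])
    print("t",s["clock"],"pos",s["ee_pos"].round(4),"rot",s["tcp_rot"].round(3),"F",s["force"].round(2),"open",round(s["opening"],4))
    print("shift",d.round(2),"turn",np.rad2deg((r.inv()*t).as_rotvec()).round(2),"q",s["joints"].round(2))
E
python3 - <<'E'
from h import *
c=(0.47306,-0.38581,-1.0804)
b=case_pts(*c,[-.090,0,.0])[0];print(b)
go(b[0],b[1],.032+.173+.015,np.pi-1.0804)
print(proj("scene",[[.4455,-.0888,.016],[.4455,-.0888,0]]),back("top",215.8,251.4,.016))
E
```

```text
[ 0.4306722  -0.30641684  0.        ]
t 1.35 pos [ 0.1985 -0.6188  0.4041] rot [ 3.141e+00 -1.000e-03  2.067e+00] F [-0.4   0.28  0.49] open -0.0003
shift [16.41 35.27 18.44] turn [ 0.02 -0.06  0.31] q [ 1.48  0.5  -0.38  1.58  0.2   1.09  1.55]
[[252.26031851 231.86739915]
 [252.74319144 236.89408065]] [ 0.44562643 -0.08867457  0.016     ]
```

play_rows(increments="0 0 0.3 1.6 3.5 0 1; 0 0 0 1.6 3.5 0 1; 0 0 0 1.6 3.5 0 1; 0 0 0 1.6 3.5 0 1; 0 0 0 1.6 3.5 0 1")

```text
clock: 1.77
ee_pos: [0.3167, -0.4647, 0.4043]
tcp_rot: [-3.141, -0.001, 2.056]
force: [1.5, 0.6, -1.4]
opening: 0.0004
finger_force: 0.0
```

play_rows(increments="0 0 0 1.6 3.5 0 1; 0 0 0 1.6 3.5 0 1; 0 0 0 1.6 3.5 0 1; 0 0 0 1.6 3.5 0 1; 0 0 0 1.6 3.5 0 1")

```text
clock: 2.18
ee_pos: [0.4342, -0.3124, 0.4045]
tcp_rot: [-3.141, -0.0, 2.056]
force: [0.0, 0.5, 0.7]
opening: 0.0002
finger_force: 0.0
```

play_rows(increments="0 0 0 0.4 0.3 3.5 1; 0 0 0 0 0 3.5 1; 0 0 0 0 0 3.5 1; 0 0 0 0 0 3 1; 0 0 0 0 0 2 1")

```text
clock: 2.6
ee_pos: [0.4332, -0.3084, 0.2464]
tcp_rot: [-3.14, -0.004, 2.056]
force: [-0.2, -0.1, 1.0]
opening: 0.0004
finger_force: 0.0
```

```bash
python3 - <<'E'
from h import *
go(.4307,-.3064,.032+.173+.015,np.pi-1.0804)
E
```

```text
t 2.6 pos [ 0.4332 -0.3084  0.2464] rot [-3.14  -0.004  2.056] F [-0.23 -0.1   1.02] open 0.0004
shift [ 0.28 -0.13  2.65] turn [-0.11 -0.22 -0.28] q [ 0.91  0.55 -0.45  1.98  0.36  0.7   0.73]
```

play_rows(increments="0 0 -0.3 0.3 -0.1 2 1; 0 0 0 0 0 1 1; 0 0 0 0 0 0.4 1; 0 0 0 0 0 0 1")

```text
clock: 2.93
ee_pos: [0.432, -0.3068, 0.2151]
tcp_rot: [-3.141, -0.001, 2.061]
force: [0.2, -0.6, 0.9]
opening: 0.0
finger_force: 0.0
```

play_rows(increments="0 0 0 0 0 0.1 1; 0 0 0 0 0 0.1 1; 0 0 0 0 0 0.1 1; 0 0 0 0 0 0 1")

```text
clock: 3.27
ee_pos: [0.4322, -0.3071, 0.2133]
tcp_rot: [3.141, 0.001, 2.061]
force: [-1.1, -0.4, -0.5]
opening: -0.0
finger_force: 0.0
```

play_rows(increments="0 0 0 0 0 0.2 1; 0 0 0 0 0 0.2 1; 0 0 0 0 0 0.1 1; 0 0 0 0 0 0.1 1; 0 0 0 0 0 0 1")

```text
clock: 3.68
ee_pos: [0.432, -0.3068, 0.2064]
tcp_rot: [-3.141, -0.0, 2.061]
force: [-0.0, 0.1, 0.8]
opening: -0.0004
finger_force: 0.0
```

play_rows(increments="0 0 0 0 0 0.1 1; 0 0 0 0 0 0.1 1; 0 0 0 0 0 0 1; 0 0 0 0 0 0 1")

```text
clock: 4.02
ee_pos: [0.4321, -0.3068, 0.2046]
tcp_rot: [-3.142, -0.0, 2.061]
force: [-0.1, 0.2, 1.1]
opening: -0.0001
finger_force: 0.0
```

play_rows(increments="0 0 0 0 0 0.1 1; 0 0 0 0 0 0.1 1; 0 0 0 0 0 0 1")

```text
clock: 4.27
ee_pos: [0.432, -0.3068, 0.2025]
tcp_rot: [-3.141, -0.0, 2.061]
force: [-0.8, -0.3, -0.7]
opening: 0.0001
finger_force: 0.0
```

play_rows(increments="0 0 0 0 0 0.1 1; 0 0 0 0 0 0.1 1; 0 0 0 0 0 0 1")

```text
clock: 4.52
ee_pos: [0.4321, -0.3068, 0.2008]
tcp_rot: [-3.141, -0.0, 2.061]
force: [-0.9, 0.2, 5.0]
opening: 0.0
finger_force: 2.3
```

play_rows(increments="0 0 0 0 0 0.1 1; 0 0 0 0 0 0 1")

```text
clock: 4.68
ee_pos: [0.432, -0.3065, 0.2]
tcp_rot: [-3.141, -0.0, 2.062]
force: [-2.4, 2.2, 6.2]
opening: 0.0
finger_force: 3.2
```

play_rows(increments="0 0 0 0 0 0.05 1; 0 0 0 0 0 0 1; 0 0 0 0 0 0 1")

```text
clock: 4.93
ee_pos: [0.432, -0.3064, 0.1996]
tcp_rot: [-3.141, -0.001, 2.062]
force: [-3.0, 2.7, 7.1]
opening: 0.0004
finger_force: 3.5
```

```bash
python3 - <<'E'
from h import *
im=arm.camera("scene");cv2.imwrite("pics/s1.png",cv2.resize(im[150:300,250:450],None,fx=4,fy=4,interpolation=cv2.INTER_CUBIC)[:,:,::-1])
print(arm.read_state()["force"])
E
```

```text
[-1.54479069  1.57184412  6.63448952]
```

View pics/s1.png

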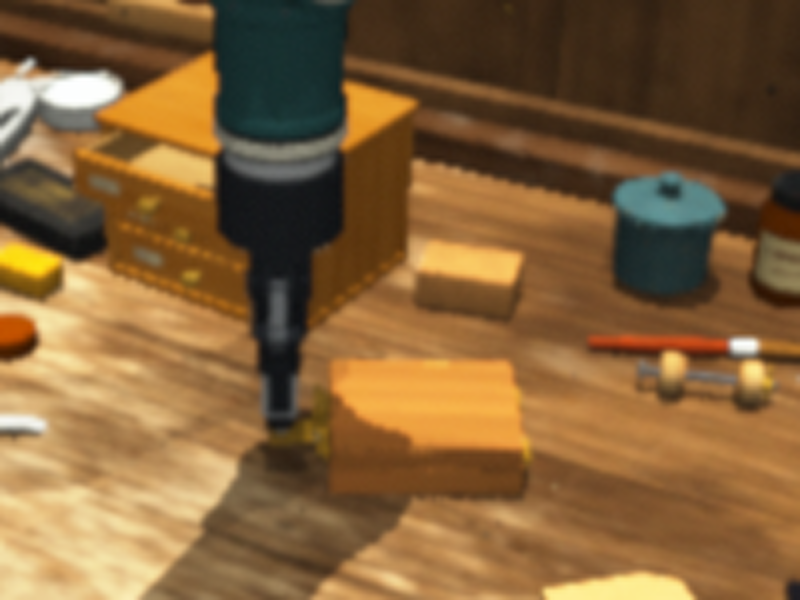

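The fingers stand on the button (crop 285,425) and the lid is still shut. I'll keep pressing gently.

play_rows(increments="0 0 0 0 0 0.06 1; 0 0 0 0 0 0 1; 0 0 0 0 0 0 1")

```text
clock: 5.23
ee_pos: [0.432, -0.3063, 0.1991]
tcp_rot: [-3.141, -0.001, 2.062]
force: [-2.1, 2.1, 8.3]
opening: -0.0003
finger_force: 4.2
```

play_rows(increments="0 0 0 0 0 0.06 1; 0 0 0 0 0 0 1; 0 0 0 0 0 0 1")

```text
clock: 5.48
ee_pos: [0.4319, -0.3062, 0.1985]
tcp_rot: [-3.141, -0.001, 2.062]
force: [-3.6, 3.1, 8.5]
opening: -0.0003
finger_force: 4.6
```

```bash
python3 - <<'E'
from h import *
a=cv2.imread("pics/scene0.png")[:,:,::-1]
im=arm.camera("scene");cv2.imwrite("pics/s2.png",cv2.resize(im[150:300,250:450],None,fx=4,fy=4,interpolation=cv2.INTER_CUBIC)[:,:,::-1])
print(arm.read_state()["force"], np.abs(im[242:268,340:380].astype(int)-a[242:268,340:380]).mean())
E
```

```text
[-3.27353416  2.07821075  9.33994509] 51.67179487179487
```

play_rows(increments="0 0 0 0 0 0.03 1; 0 0 0 0 0 0 1; 0 0 0 0 0 0 1")

```text
clock: 5.78
ee_pos: [0.4319, -0.3061, 0.1982]
tcp_rot: [-3.141, -0.001, 2.062]
force: [-3.2, 3.0, 9.8]
opening: -0.0002
finger_force: 4.8
```

```bash
python3 - <<'E'
from h import *
im=arm.camera("scene");s=cv2.resize(im[150:300,250:450],None,fx=4,fy=4,interpolation=cv2.INTER_CUBIC)[:,:,::-1]
cv2.imwrite("pics/s3.png",s)
a=cv2.imread("pics/s1.png").astype(int);b=cv2.imread("pics/s2.png")
for k in(b,s): print(np.abs(k[180:500,330:560].astype(int)-a[180:500,330:560]).mean())
print(arm.read_state()["force"])
E
```

```text
19.871979166666666
17.151046195652174
[-3.14259781  3.38771306  9.13757973]
```

View pics/s3.png

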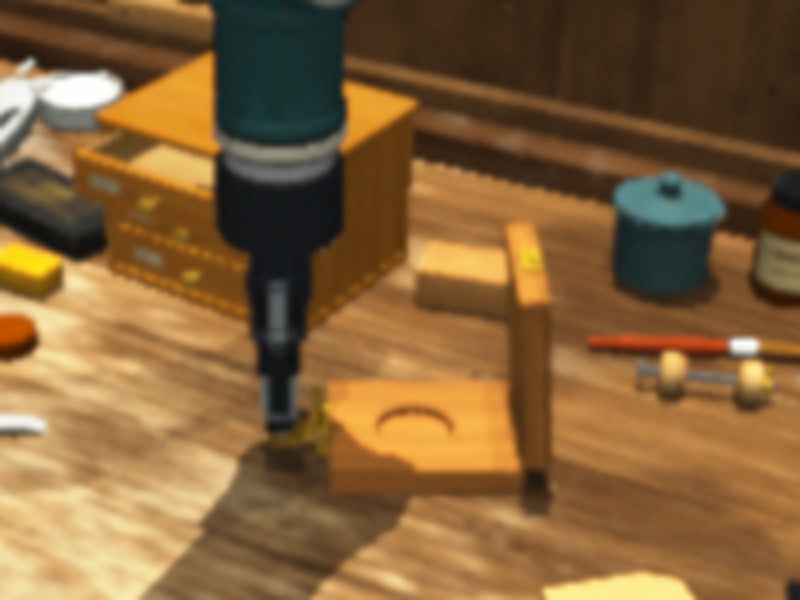

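The lid is open, standing at crop x≈530, and the empty recess shows at (415,420). I'll lift off and go above the rosin with a 60 mm opening. That keeps the fingers clear of the beeswax and the screwdriver.

play_rows(increments="0 0 0 0 0 -2 1; 0 0 0 0 0 -4 1; 0 0 0 0 0 -3 0; 0 0 0 3.1 1.9 0 -0.4; 0 0 0 3.1 1.9 0 -0.4")

```text
clock: 6.25
ee_pos: [0.4367, -0.2357, 0.2896]
tcp_rot: [3.139, 0.005, 2.056]
force: [0.6, 0.5, -0.4]
opening: 0.0357
finger_force: 0.0
```

play_rows(increments="0 0 0 3.1 1.9 0 -0.4; 0 0 0 3.1 1.9 0 -0.4; 0 0 0 3.1 1.9 0 -0.4; 0 0 0 3 1.9 0 -0.4; 0 0 0 0 0 0 -0.4")

```text
clock: 6.67
ee_pos: [0.4457, -0.0832, 0.2881]
tcp_rot: [3.139, -0.002, 2.072]
force: [-0.2, -0.8, 0.1]
opening: 0.0598
finger_force: 0.0
```

```bash
python3 - <<'E'
from h import *
print(arm.read_state()["opening"])
go(.4456,-.0887,.1805,np.pi-1.0804)
E
```

```text
0.05982619665729218
t 6.6667 pos [ 0.4457 -0.0832  0.2881] rot [ 3.139e+00 -2.000e-03  2.072e+00] F [-0.15 -0.8   0.09] open 0.0598
shift [-0.5  -0.3  10.76] turn [ 0.14 -0.1   0.6 ] q [ 0.59  0.38 -0.56  2.13  0.31  0.7   0.33]
```

play_rows(increments="0 0 0 -0.3 -0.2 3 -0.4; 0 0 0 0 0 3 -0.4; 0 0 0 0 0 2 -0.4; 0 0 0 0 0 0 -0.4; 0 0 0 0 0 0 -0.4")

```text
clock: 7.08
ee_pos: [0.4449, -0.0934, 0.2072]
tcp_rot: [-3.14, -0.002, 2.062]
force: [0.7, -0.5, 0.6]
opening: 0.0596
finger_force: 0.0
```

```bash
python3 - <<'E'
from h import *
go(.4456,-.0887,.1805,np.pi-1.0804)
a=arm.camera("top");b=arm.camera("scene")
a=cv2.resize(a[205:305,150:270],(600,500),interpolation=cv2.INTER_CUBIC)
cv2.imwrite("pics/t4.png",a[:,:,::-1])
b=cv2.resize(b[180:280,195:315],(600,500),interpolation=cv2.INTER_CUBIC)
cv2.imwrite("pics/s4.png",b[:,:,::-1])
E
```

```text
t 7.0833 pos [ 0.4449 -0.0934  0.2072] rot [-3.140e+00 -2.000e-03  2.062e+00] F [ 0.7  -0.52  0.56] open 0.0596
shift [0.38 0.29 2.67] turn [-0.09 -0.09  0.04] q [ 0.51  0.53 -0.45  2.17  0.45  0.53  0.22]
```

View pics/s4.png

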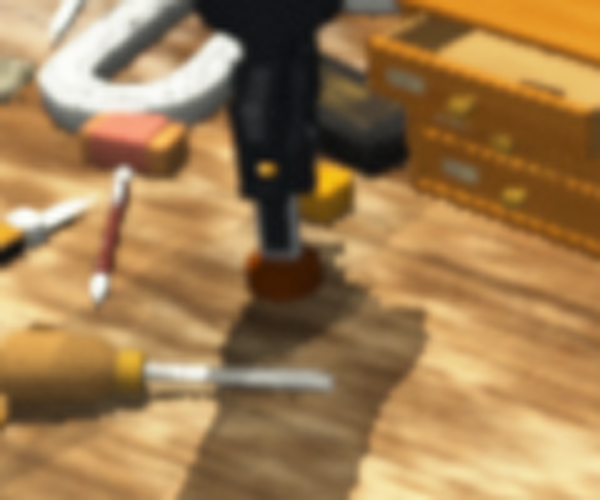

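The near finger stands over the disc (crop 284,275), a few mm to its left. That agrees with the remaining shift, so I'll correct, lower and grip.

play_rows(increments="0 0 0 0.4 0.3 0 -0.4; 0 0 0 0 0 1 -0.4; 0 0 0 0 0 1 -0.4; 0 0 0 0 0 0.5 -0.4; 0 0 0 0 0 0 -0.4")

```text
clock: 7.6
ee_pos: [0.4453, -0.0886, 0.1814]
tcp_rot: [-3.139, -0.001, 2.061]
force: [-0.5, 0.5, -0.3]
opening: 0.0594
finger_force: 0.0
```

```bash
python3 - <<'E'
from h import *
go(.4456,-.0887,.1805,np.pi-1.0804)
E
```

```text
t 7.6 pos [ 0.4453 -0.0886  0.1814] rot [-3.139e+00 -1.000e-03  2.061e+00] F [-0.47  0.5  -0.34] open 0.0594
shift [-0.03  0.02  0.09] turn [-0.12 -0.08  0.01] q [ 0.46  0.58 -0.41  2.18  0.49  0.48  0.17]
```

play_rows(increments="0 0 0 0 0 0.1 0; 0 0 0 0 0 0 0.3; 0 0 0 0 0 0 1; 0 0 0 0 0 0 1; 0 0 0 0 0 0 1", squeeze=20)

```text
clock: 8.02
ee_pos: [0.446, -0.0887, 0.1818]
tcp_rot: [3.141, 0.0, 2.061]
force: [-0.3, -0.5, -0.6]
opening: 0.0413
finger_force: 20.3
```

play_rows(increments="0 0 0 0 0 0 1; 0 0 0 0 0 -0.5 1; 0 0 0 0 0 -1.5 1; 0 0 0 0 0 -3 1; 0 0 0 0 0 -3 1")

```text
clock: 8.43
ee_pos: [0.4453, -0.0883, 0.2622]
tcp_rot: [-3.14, -0.002, 2.062]
force: [1.0, -0.7, 0.6]
opening: 0.0416
finger_force: 20.5
```

```bash
python3 - <<'E'
from h import *
s=arm.read_state();print(s["opening"],s["finger_force"])
se=case_pts(0.47306,-0.38581,-1.0804,[-.005,0,0])[0];print(se)
go(se[0],se[1],.27,np.pi-1.0804)
E
```

```text
0.04155132759736096 20.48266500234604
[ 0.47070512 -0.38139927  0.        ]
t 8.4333 pos [ 0.4453 -0.0883  0.2622] rot [-3.140e+00 -2.000e-03  2.062e+00] F [ 1.03 -0.67  0.57] open 0.0416
shift [-27.04 -11.59  -0.82] turn [-0.1  -0.12  0.04] q [ 0.58  0.43 -0.53  2.15  0.36  0.65  0.29]
```

play_rows(increments="0 0 0 -2 -1.4 0 1; 0 0 0 -3.4 -1.4 0 1; 0 0 0 -3.4 -1.4 0 1; 0 0 0 -3.4 -1.4 0 1; 0 0 0 -3.4 -1.4 0 1")

```text
clock: 8.85
ee_pos: [0.4574, -0.261, 0.2624]
tcp_rot: [3.141, 0.001, 2.061]
force: [0.0, 0.6, -1.7]
opening: 0.0417
finger_force: 20.5
```

play_rows(increments="0 0 0 -3.4 -1.4 0 1; 0 0 0 -3.4 -1.4 0 1; 0 0 0 -2.5 -1.4 0 1; 0 0 0 -1 0 0 1; 0 0 0 0 0 0 1")

```text
clock: 9.27
ee_pos: [0.4686, -0.3729, 0.2618]
tcp_rot: [3.141, 0.001, 2.056]
force: [-0.0, -0.1, 0.1]
opening: 0.0412
finger_force: 20.5
```

```bash
python3 - <<'E'
from h import *
go(0.4707,-0.3814,.22,np.pi-1.0804)
E
```

```text
t 9.2667 pos [ 0.4686 -0.3729  0.2618] rot [3.141e+00 1.000e-03 2.056e+00] F [-0.03 -0.13  0.05] open 0.0412
shift [-0.84 -0.21  4.18] turn [ 0.01  0.08 -0.27] q [ 0.96  0.62 -0.46  1.81  0.37  0.8   0.8 ]
```

play_rows(increments="0 0 -0.3 -0.8 -0.2 2 1; 0 0 0 0 0 1.5 1; 0 0 0 0 0 0.5 1; 0 0 0 0 0 0 1; 0 0 0 0 0 0 1")

```text
clock: 9.68
ee_pos: [0.4716, -0.3764, 0.222]
tcp_rot: [3.141, -0.001, 2.069]
force: [0.1, 0.5, -0.8]
opening: 0.0417
finger_force: 20.5
```

```bash
python3 - <<'E'
from h import *
go(0.4707,-0.3814,.22,np.pi-1.0804)
c=(0.47306,-0.38581,-1.0804)
s=arm.read_state();zb=s["ee_pos"][2]-.181;p=s["ee_pos"]
im=arm.camera("scene")[:,:,::-1].copy()
t=np.linspace(0,6.283,61)
ring=lambda x,y,z,r:proj("scene",np.c_[x+r*np.cos(t),y+r*np.sin(t),z+0*t])
k=6;x0,y0=300,190
im=cv2.resize(im[y0:y0+95,x0:x0+130],None,fx=k,fy=k,interpolation=cv2.INTER_CUBIC)
D=lambda q,col:cv2.polylines(im,[np.round(((q-[x0,y0])+.5)*k-.5).astype(np.int32)],False,col,1)
D(ring(p[0],p[1],zb,.0215),(255,0,255));D(ring(p[0],p[1],zb+.016,.0215),(255,0,255))
se=case_pts(*c,[-.005,0,0])[0];D(ring(se[0],se[1],.018,.02525),(255,255,0))
D(proj("scene",case_pts(*c,[[-.058,-.048,.018],[.058,-.048,.018],[.058,.048,.018],[-.058,.048,.018],[-.058,-.048,.018]])),(0,255,0))
cv2.imwrite("pics/s5.png",im)
E
```

```text
t 9.6833 pos [ 0.4716 -0.3764  0.222 ] rot [ 3.141e+00 -1.000e-03  2.069e+00] F [ 0.15  0.53 -0.83] open 0.0417
shift [-0.4  -0.32  0.2 ] turn [ 0.02 -0.04  0.42] q [ 0.94  0.68 -0.44  1.81  0.4   0.74  0.79]
```

View pics/s5.png

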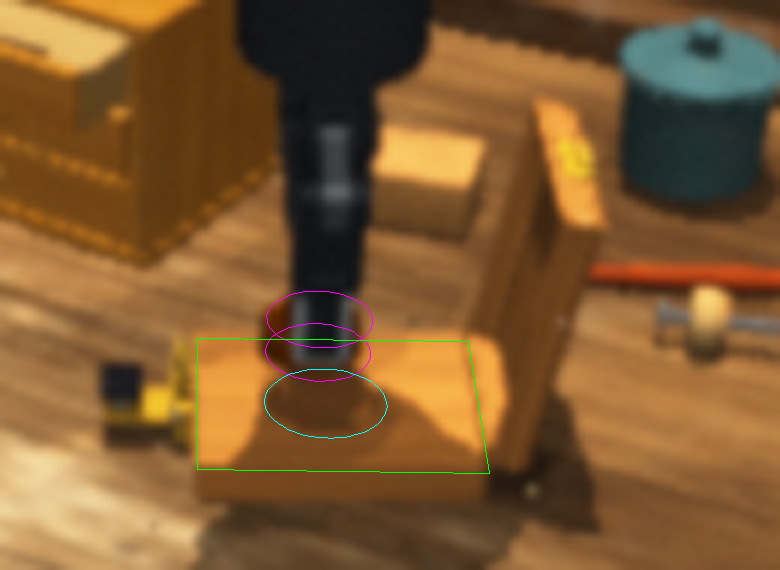

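The disc is held just over the recess ring (crop 325,403). It pokes out 2 mm or so to the left (front) of where it should sit about the pads. I'll centre it and measure that offset from the colours.

play_rows(increments="0 0 0.4 -0.4 -0.3 0 1; 0 0 0 0 0 0 1; 0 0 0 0 0 0 1; 0 0 0 0 0 0 1")

```text
clock: 10.07
ee_pos: [0.4703, -0.383, 0.2221]
tcp_rot: [3.141, 0.001, 2.059]
force: [-0.3, 0.7, 0.7]
opening: 0.0415
finger_force: 20.5
```

```bash
python3 - <<'E'
from h import *
go(0.4707,-0.3814,.22,np.pi-1.0804)
s=arm.read_state();p=s["ee_pos"];zb=p[2]-.181
im=arm.camera("scene")
t=np.linspace(0,6.283,61)
for z in(zb,zb+.016):
    q=proj("scene",np.c_[p[0]+.0215*np.cos(t),p[1]+.0215*np.sin(t),z+0*t]);print(q.min(0).round(1),q.max(0).round(1))
for v in range(240,256,2): print(v,[tuple(int(c) for c in im[v,u]) for u in list(range(340,349))],"|",[tuple(int(c) for c in im[v,u]) for u in range(357,367)])
E
```

```text
t 10.0667 pos [ 0.4703 -0.383   0.2221] rot [3.141e+00 1.000e-03 2.059e+00] F [-0.3   0.7   0.73] open 0.0415
shift [0.12 0.11 0.21] turn [ 0.01  0.04 -0.11] q [ 0.95  0.68 -0.43  1.8   0.4   0.74  0.79]
[346.  244.4] [363.5 254. ]
[346.2 238.9] [363.9 248.4]
240 [(160, 113, 63), (164, 117, 67), (166, 119, 67), (168, 121, 70), (172, 126, 74), (178, 131, 77), (182, 133, 77), (182, 129, 73), (168, 116, 60)] | [(18, 19, 21), (25, 26, 28), (42, 42, 42), (64, 57, 49), (90, 67, 46), (117, 81, 48), (133, 92, 52), (137, 95, 54), (141, 96, 54), (142, 96, 52)]
242 [(140, 96, 55), (145, 102, 58), (151, 108, 62), (158, 115, 65), (166, 119, 70), (168, 118, 67), (157, 95, 44), (129, 68, 23), (96, 46, 11)] | [(19, 22, 23), (32, 35, 36), (63, 64, 63), (83, 74, 65), (107, 77, 51), (136, 93, 52), (151, 103, 59), (153, 106, 61), (152, 106, 61), (150, 105, 59)]
244 [(170, 116, 64), (171, 117, 65), (169, 117, 64), (170, 119, 67), (164, 112, 61), (139, 89, 44), (108, 58, 20), (92, 40, 3), (83, 36, 1)] | [(20, 21, 23), (35, 37, 39), (64, 64, 62), (75, 65, 57), (82, 54, 35), (121, 77, 38), (161, 107, 57), (
[... 822 characters left out ...]
 56, 46), (99, 56, 24), (157, 91, 36), (202, 125, 51), (217, 136, 56), (219, 138, 55), (220, 140, 56)]
252 [(235, 157, 64), (236, 158, 65), (235, 157, 64), (235, 156, 64), (231, 150, 61), (217, 136, 56), (178, 108, 44), (128, 75, 30), (90, 49, 18)] | [(69, 44, 27), (70, 44, 27), (74, 45, 26), (97, 57, 26), (153, 90, 38), (199, 121, 50), (220, 138, 58), (228, 147, 61), (233, 154, 62), (236, 159, 63)]
254 [(240, 164, 66), (240, 165, 68), (239, 162, 67), (232, 152, 62), (199, 124, 50), (150, 89, 37), (132, 79, 32), (147, 89, 37), (167, 101, 41)] | [(79, 48, 20), (81, 49, 22), (83, 50, 22), (84, 50, 22), (96, 58, 25), (127, 76, 33), (175, 106, 43), (208, 131, 53), (234, 155, 63), (240, 166, 68)]
```

```bash
python3 - <<'E'
from h import *
t=cv2.imread("pics/top0.png").astype(int);s=cv2.imread("pics/scene0.png").astype(int)
for n,im,(u0,u1,v0,v1) in(("top",t,(200,233,236,268)),("scene",s,(236,268,222,245))):
    w=im[v0:v1,u0:u1];f=w[...,2]-w[...,0]  # R-B
    sat=cv2.cvtColor(w.astype(np.uint8),cv2.COLOR_BGR2HSV)[...,1].astype(float)
    m=np.clip((sat-150)/70,0,1);k,l,st,ce=cv2.connectedComponentsWithStats((m>.5).astype(np.uint8))
    i=1+np.argmax(st[1:,4]);print(n,st[i],ce[i]+[u0,v0],"edges",st[i,0]+u0,st[i,0]+u0+st[i,2]-1,st[i,1]+v0,st[i,1]+v0+st[i,3]-1)
    r=(int(round(ce[i][1])));print(sat[r].astype(int).tolist())
tt=np.linspace(0,6.283,61)
for n in("top","scene"):
  for z in(0,.016):
    q=proj(n,np.c_[.4456+.0215*np.cos(tt),-.0887+.0215*np.sin(tt),z+0*tt]);print(n,z,q.min(0).round(1),q.max(0).round(1))
E
```

```text
top [  8   9  16  15 187] [215.9144385  251.62032086] edges 208 223 245 259
[81, 81, 80, 81, 81, 86, 99, 140, 193, 210, 212, 211, 212, 211, 214, 210, 212, 212, 210, 210, 212, 207, 214, 212, 162, 98, 81, 76, 74, 74, 76, 78, 80]
scene [  9   7  14  11 124] [251.32258065 233.73387097] edges 245 258 229 239
[147, 148, 146, 145, 141, 137, 135, 144, 183, 253, 255, 255, 255, 255, 255, 255, 255, 255, 255, 255, 255, 255, 205, 139, 117, 106, 103, 105, 110, 117, 122, 125]
top 0 [208.2 243. ] [226.3 260.9]
top 0.016 [206.7 242.3] [225.  260.5]
scene 0 [244.8 232.8] [260.7 241.1]
scene 0.016 [244.2 227.8] [260.3 236. ]
```

The observed disc edges agree with the top-view estimate. The scene camera is biased about -1 px overall, so the disc sits within about 1 mm of the pad centre. I'll lower it now.

play_rows(increments="0 0 0 0 0.1 1 1; 0 0 0 0 0 0.8 1; 0 0 0 0 0 0.3 1; 0 0 0 0 0 0 1; 0 0 0 0 0 0 1")

```text
clock: 10.53
ee_pos: [0.4712, -0.3821, 0.2]
tcp_rot: [-3.141, -0.001, 2.06]
force: [-0.1, -1.4, -0.2]
opening: 0.0414
finger_force: 20.4
```

```bash
python3 - <<'E'
from h import *
go(0.4707,-0.3814,.1915,np.pi-1.0804)
E
```

```text
t 10.5333 pos [ 0.4712 -0.3821  0.2   ] rot [-3.141e+00 -1.000e-03  2.060e+00] F [-0.14 -1.42 -0.23] open 0.0414
shift [ 0.08 -0.01  0.85] turn [-0.02 -0.06 -0.08] q [ 0.94  0.71 -0.42  1.81  0.42  0.71  0.78]
```

play_rows(increments="0 0 0 0 0 0.1 1; 0 0 0 0 0 0.1 1; 0 0 0 0 0 0 1")

```text
clock: 10.78
ee_pos: [0.4712, -0.3823, 0.1986]
tcp_rot: [-3.141, -0.0, 2.06]
force: [-0.4, -0.8, -0.2]
opening: 0.0414
finger_force: 20.4
```

play_rows(increments="0 0 0 0 0 0.1 1; 0 0 0 0 0 0.1 1; 0 0 0 0 0 0 1")

```text
clock: 11.03
ee_pos: [0.4711, -0.3823, 0.1965]
tcp_rot: [-3.141, -0.0, 2.06]
force: [-0.4, 0.0, -0.1]
opening: 0.042
finger_force: 20.4
```

play_rows(increments="0 0 0 0 0 0.1 1; 0 0 0 0 0 0.1 1; 0 0 0 0 0 0 1")

```text
clock: 11.28
ee_pos: [0.4712, -0.3823, 0.1945]
tcp_rot: [-3.141, -0.0, 2.06]
force: [0.3, -0.0, -0.6]
opening: 0.0416
finger_force: 20.4
```

play_rows(increments="0 0 0 0 0 0.1 1; 0 0 0 0 0 0 1")

```text
clock: 11.45
ee_pos: [0.4712, -0.3823, 0.1935]
tcp_rot: [-3.141, -0.0, 2.06]
force: [-0.0, -0.2, 0.1]
opening: 0.0415
finger_force: 20.4
```

play_rows(increments="0 0 0 0 0 0.1 1; 0 0 0 0 0 0 1")

```text
clock: 11.62
ee_pos: [0.4712, -0.3823, 0.1925]
tcp_rot: [-3.141, -0.0, 2.06]
force: [-0.5, 0.5, -0.6]
opening: 0.0412
finger_force: 20.4
```

play_rows(increments="0 0 0 0 0 0.05 1; 0 0 0 0 0 0 1")

```text
clock: 11.78
ee_pos: [0.4712, -0.3823, 0.1921]
tcp_rot: [-3.142, 0.0, 2.06]
force: [-0.1, 0.4, -0.2]
opening: 0.0416
finger_force: 20.4
```

play_rows(increments="0 0 0 0 0 0.05 1; 0 0 0 0 0 0 1")

```text
clock: 11.95
ee_pos: [0.4713, -0.3823, 0.192]
tcp_rot: [-3.141, 0.0, 2.06]
force: [-0.6, -0.6, 3.6]
opening: 0.0415
finger_force: 20.8
```

Contact with the recess floor is at the expected height (disc bottom about 11 mm). I'll release, lift and look.

play_rows(increments="0 0 0 0 0 0 -0.3; 0 0 0 0 0 0 -0.4; 0 0 0 0 0 0 -0.4; 0 0 0 0 0 -1 -0.4; 0 0 0 0 0 -3 -0.4")

```text
clock: 12.37
ee_pos: [0.4696, -0.3814, 0.2286]
tcp_rot: [-3.138, -0.007, 2.06]
force: [-0.3, -0.6, -0.0]
opening: 0.0599
finger_force: 0.0
```

play_rows(increments="0 0 0 2 0 -3 0; 0 0 0 4 0 -2 1; 0 0 0 4 0 0 1; 0 0 0 3 0 0 1; 0 0 0 0 0 0 1")

```text
clock: 12.78
ee_pos: [0.4091, -0.2647, 0.281]
tcp_rot: [-3.139, -0.003, 2.065]
force: [-0.7, 0.9, -0.5]
opening: 0.0004
finger_force: 0.0
```

```bash
python3 - <<'E'
from h import *
go(0.4707,-0.3814,.1915,np.pi-1.0804)
im=arm.camera("scene");a=im[190:285,300:430]
b=arm.camera("top")[195:290,285:400]
R=lambda x:cv2.resize(x,None,fx=480/95,fy=480/95,interpolation=cv2.INTER_CUBIC)
o=np.hstack([R(a),R(b)]);o=cv2.resize(o,(800,int(800*o.shape[0]/o.shape[1])));print(o.shape)
cv2.imwrite("pics/s6.png",o[:,:,::-1])
E
```

```text
t 12.7833 pos [ 0.4091 -0.2647  0.281 ] rot [-3.139e+00 -3.000e-03  2.065e+00] F [-0.72  0.92 -0.49] open 0.0004
shift [-13.22  -0.09   8.91] turn [-0.14 -0.17  0.22] q [ 0.94  0.44 -0.52  2.06  0.33  0.72  0.71]
(310, 800, 3)
```

View pics/s6.png

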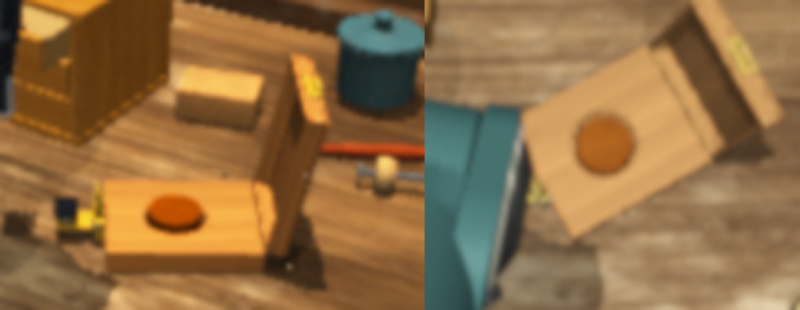

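The cake sits flat in the recess (crop 175,212 and 605,143), showing only its upper part, and the lid is open. Next I go up and over to behind the lid.

play_rows(increments="0 0 0 0 0 -4 1; 0 0 0 0 0 -4 1; 0 0 0 -3 0 -1 1; 0 0 0 -4 0 0 1; 0 0 0 -4 0 0 1")

```text
clock: 13.3
ee_pos: [0.4641, -0.3697, 0.3729]
tcp_rot: [3.141, 0.005, 2.059]
force: [0.0, -0.1, 1.3]
opening: 0.0001
finger_force: 0.0
```

play_rows(increments="0 0 0 -4 0 0 1; 0 0 0 -4 0 0 1; 0 0 0 -4 0 0 1; 0 0 0 -2 0 0 1; 0 0 0 0 0 0 1")

```text
clock: 13.72
ee_pos: [0.5289, -0.4967, 0.3689]
tcp_rot: [-3.142, 0.002, 2.053]
force: [-1.4, 0.8, -0.7]
opening: -0.0
finger_force: 0.0
```

```bash
cat >> h.py <<'E'
def incase(x,z):
    """tool shift (cm) so that shut tips are at case x (mm), y=0, tip height z (mm)"""
    s=arm.read_state();c=(0.47306,-0.38581,-1.0804)
    d=s["ee_pos"][:2]-c[:2];a=c[2];print("case",((np.cos(a)*d[0]+np.sin(a)*d[1])*1e3).round(1),((-np.sin(a)*d[0]+np.cos(a)*d[1])*1e3).round(1),"tip",((s["ee_pos"][2]-.173)*1e3).round(1))
    p=case_pts(*c,[x/1e3,0,0])[0];go(p[0],p[1],z/1e3+.173,np.pi-1.0804)
E
python3 - <<'E'
from h import *
incase(118,117)
c=[58,18];T=np.deg2rad(np.arange(100,-1,-5))
P=np.c_[58-104*np.cos(T)+17*np.sin(T)+11,18+104*np.sin(T)+17*np.cos(T)]
print(np.c_[np.rad2deg(T),P].round(1).tolist())
E
```

```text
case 124.1 -3.0 tip 195.9
t 13.7167 pos [ 0.5289 -0.4967  0.3689] rot [-3.142e+00  2.000e-03  2.053e+00] F [-1.41  0.76 -0.71] open -0.0
shift [0.62 0.29 7.88] turn [-0.    0.12 -0.44] q [ 1.    0.68 -0.47  1.4   0.32  1.13  0.97]
[[100.0, 103.8, 117.5], [95.0, 95.0, 120.1], [90.0, 86.0, 122.0], [85.0, 76.9, 123.1], [80.0, 67.7, 123.4], [75.0, 58.5, 122.9], [70.0, 49.4, 121.5], [65.0, 40.5, 119.4], [60.0, 31.7, 116.6], [55.0, 23.3, 112.9], [50.0, 15.2, 108.6], [45.0, 7.5, 103.6], [40.0, 0.3, 97.9], [35.0, -6.4, 91.6], [30.0, -12.6, 84.7], [25.0, -18.1, 77.4], [20.0, -22.9, 69.5], [15.0, -27.1, 61.3], [10.0, -30.5, 52.8], [5.0, -33.1, 44.0], [0.0, -35.0, 35.0]]
```

play_rows(increments="0 0 -0.4 0.4 0.3 3 1; 0 0 0 0 0 3 1; 0 0 0 0 0 1.5 1; 0 0 0 0 0 0 1; 0 0 0 0 0 0 1")

```text
clock: 14.13
ee_pos: [0.5295, -0.4861, 0.2949]
tcp_rot: [-3.141, -0.001, 2.066]
force: [0.4, -0.3, -0.4]
opening: -0.0002
finger_force: 0.0
```

```bash
python3 - <<'E'
from h import *
incase(103.8,117.5)
E
```

```text
case 115.0 2.5 tip 121.9
t 14.1333 pos [ 0.5295 -0.4861  0.2949] rot [-3.141e+00 -1.000e-03  2.066e+00] F [ 0.42 -0.26 -0.38] open -0.0002
shift [ 1.12 -0.25  0.44] turn [-0.02 -0.07  0.28] q [ 0.98  0.75 -0.45  1.47  0.36  1.01  0.94]
```

play_rows(increments="0 0 0.2 0.4 -0.2 0.4 1; 0 0 0 0.4 0 0 1; 0 0 0 0.4 0 0 1; 0 0 0 0.4 0 -0.1 1; 0 0 0 0.4 0 -0.1 1")

```text
clock: 14.55
ee_pos: [0.5184, -0.4692, 0.2949]
tcp_rot: [3.141, 0.003, 2.063]
force: [0.5, -0.9, 1.4]
opening: -0.0001
finger_force: 0.8
```

play_rows(increments="0 0 0 0.5 0 -0.1 1; 0 0 0 0.5 0 -0.1 1; 0 0 0 0.5 0 0 1; 0 0 0 0.5 0 0 1; 0 0 0 0 0 0 1")

```text
clock: 14.97
ee_pos: [0.5087, -0.4503, 0.2953]
tcp_rot: [-3.141, -0.001, 2.064]
force: [0.7, -0.5, 1.5]
opening: 0.0002
finger_force: 0.6
```

```bash
python3 - <<'E'
from h import *
incase(67.7,123)
im=arm.camera("scene");a=im[160:285,270:430]
cv2.imwrite("pics/s7.png",cv2.resize(a,None,fx=4,fy=4,interpolation=cv2.INTER_CUBIC)[:,:,::-1])
E
```

```text
case 73.7 1.1 tip 122.3
t 14.9667 pos [ 0.5087 -0.4503  0.2953] rot [-3.141e+00 -1.000e-03  2.064e+00] F [ 0.71 -0.48  1.53] open 0.0002
shift [ 0.6  -0.11 -0.07] turn [-0.01 -0.05  0.16] q [ 0.99  0.69 -0.46  1.58  0.35  0.96  0.91]
```

View pics/s7.png

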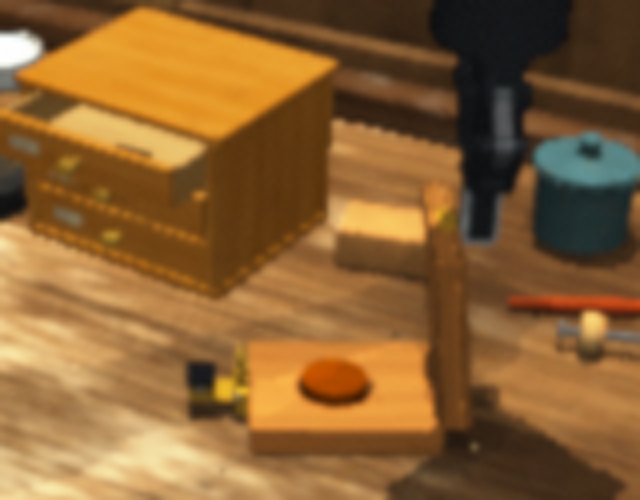

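The lid (crop top at 440,190) is following the fingers and has come to about vertical. The cake is still in the recess at (335,380). I'll carry on along the arc.

play_rows(increments="0 0 0 0.6 -0.1 -0.1 1; 0 0 0 0.9 0 0 1; 0 0 0 0.9 0 0.1 1; 0 0 0 0.9 0 0.2 1; 0 0 0 0.9 0 0.3 1")

```text
clock: 15.43
ee_pos: [0.4876, -0.414, 0.2903]
tcp_rot: [-3.141, 0.0, 2.063]
force: [0.7, -1.9, 1.6]
opening: 0.0003
finger_force: 1.0
```

play_rows(increments="0 0 0 0.8 0 0.4 1; 0 0 0 0.8 0 0.4 1; 0 0 0 0.8 0 0.5 1; 0 0 0 0.7 0 0.6 1; 0 0 0 0 0 0 1")

```text
clock: 15.85
ee_pos: [0.4728, -0.3857, 0.2698]
tcp_rot: [-3.141, -0.003, 2.064]
force: [0.7, 0.6, 1.5]
opening: 0.0001
finger_force: 0.8
```

```bash
python3 - <<'E'
from h import *
incase(-6.4,91.6)
E
```

```text
case -0.2 -0.2 tip 96.8
t 15.85 pos [ 0.4728 -0.3857  0.2698] rot [-3.141e+00 -3.000e-03  2.064e+00] F [0.67 0.57 1.55] open 0.0001
shift [0.61 0.02 0.52] turn [-0.05 -0.18  0.18] q [ 0.98  0.62 -0.47  1.78  0.36  0.83  0.83]
```

play_rows(increments="0 0 0 0.6 0 0.5 1; 0 0 0 0.6 0 0.7 1; 0 0 0 0.5 0 0.7 1; 0 0 0 0.5 0 0.8 1; 0 0 0 0 0 0 1")

```text
clock: 16.27
ee_pos: [0.4624, -0.3667, 0.2422]
tcp_rot: [-3.141, -0.003, 2.064]
force: [0.5, 0.6, 2.2]
opening: -0.0002
finger_force: 0.9
```

play_rows(increments="0 0 0 0.4 0 0.8 1; 0 0 0 0.3 0 0.8 1; 0 0 0 0 0 0 1")

```text
clock: 16.52
ee_pos: [0.4593, -0.3612, 0.2265]
tcp_rot: [-3.141, -0.002, 2.064]
force: [0.4, 1.1, 1.5]
opening: -0.0
finger_force: 1.0
```

```bash
python3 - <<'E'
from h import *
incase(-38,35)
E
```

```text
case -28.2 -0.5 tip 53.5
t 16.5167 pos [ 0.4593 -0.3612  0.2265] rot [-3.141e+00 -2.000e-03  2.064e+00] F [0.39 1.12 1.47] open -0.0
shift [0.97 0.05 1.85] turn [-0.04 -0.13  0.14] q [ 0.95  0.65 -0.44  1.86  0.4   0.73  0.77]
```

play_rows(increments="0 0 0 0.2 0 0.4 1; 0 0 0 0.2 0 0.4 1; 0 0 0 0.1 0 0.2 1; 0 0 0 0 0 0 1")

```text
clock: 16.85
ee_pos: [0.4574, -0.3578, 0.2179]
tcp_rot: [-3.141, 0.0, 2.063]
force: [1.1, -0.6, 1.9]
opening: 0.0002
finger_force: 0.8
```

play_rows(increments="0 0 0 0.1 0 0.2 1; 0 0 0 0.1 0 0.1 1; 0 0 0 0 0 0.1 1; 0 0 0 0 0 0 1")

```text
clock: 17.18
ee_pos: [0.4567, -0.3562, 0.2149]
tcp_rot: [-3.142, 0.001, 2.063]
force: [-0.6, -2.0, 6.4]
opening: -0.0002
finger_force: 3.1
```

Riding on the hook now. I'll press on in small steps.

play_rows(increments="0 0 0 0 0 0.1 1; 0 0 0 0 0 0.1 1; 0 0 0 0 0 0 1")

```text
clock: 17.43
ee_pos: [0.4566, -0.3559, 0.2126]
tcp_rot: [-3.141, 0.0, 2.063]
force: [-0.0, -0.9, 4.0]
opening: 0.0001
finger_force: 1.7
```

play_rows(increments="0 0 0 0 0 0.1 1; 0 0 0 0 0 0.1 1; 0 0 0 0 0 0 1")

```text
clock: 17.68
ee_pos: [0.4564, -0.3557, 0.21]
tcp_rot: [-3.141, -0.001, 2.063]
force: [-0.0, -0.1, 1.9]
opening: 0.0002
finger_force: 1.3
```

play_rows(increments="0 0 0 0 0 0.1 1; 0 0 0 0 0 0 1; 0 0 0 0 0 0 1")

```text
clock: 17.93
ee_pos: [0.4564, -0.3556, 0.2088]
tcp_rot: [-3.141, -0.001, 2.063]
force: [-0.3, 0.4, 0.2]
opening: 0.0001
finger_force: 0.1
```

play_rows(increments="0 0 0 0 0 0.1 1; 0 0 0 0 0 0 1; 0 0 0 0 0 0 1")

```text
clock: 18.18
ee_pos: [0.4564, -0.3555, 0.2081]
tcp_rot: [-3.141, -0.001, 2.063]
force: [-1.3, 1.2, 2.3]
opening: 0.0001
finger_force: 1.3
```

play_rows(increments="0 0 0 0 0 0.1 1; 0 0 0 0 0 0 1; 0 0 0 0 0 0 1")

```text
clock: 18.43
ee_pos: [0.4565, -0.3556, 0.2072]
tcp_rot: [-3.141, -0.001, 2.063]
force: [-1.7, 1.7, 2.1]
opening: 0.0001
finger_force: 1.4
```

play_rows(increments="0 0 0 0 0 0.1 1; 0 0 0 0 0 0 1; 0 0 0 0 0 0 1")

```text
clock: 18.68
ee_pos: [0.4566, -0.3557, 0.2065]
tcp_rot: [-3.141, -0.0, 2.063]
force: [-2.0, 3.1, 4.2]
opening: -0.0001
finger_force: 2.3
```

play_rows(increments="0 0 0 0 0 0.05 1; 0 0 0 0 0 0 1; 0 0 0 0 0 0 1")

```text
clock: 18.93
ee_pos: [0.4566, -0.3556, 0.2062]
tcp_rot: [-3.141, -0.0, 2.063]
force: [-2.6, 2.5, 8.6]
opening: 0.0002
finger_force: 3.7
```

The hard stop is felt at tip height 33 mm. I'll lift away and check that the lid stays shut.

play_rows(increments="0 0 0 0 0 -0.3 1; 0 0 0 0 0 -1 1; 0 0 0 0 0 -3 1; 0 0 0 0 0 -4 1; 0 0 0 0 0 -4 1")

```text
clock: 19.35
ee_pos: [0.4562, -0.3559, 0.3299]
tcp_rot: [-3.141, -0.001, 2.063]
force: [1.6, -1.1, 0.0]
opening: -0.0001
finger_force: 0.0
```

play_rows(increments="0 0 0 3 0 0 1; 0 0 0 4 0 0 1; 0 0 0 4 0 0 1; 0 0 0 0 0 0 1; 0 0 0 0 0 0 1")

```text
clock: 19.77
ee_pos: [0.404, -0.2576, 0.3296]
tcp_rot: [-3.141, 0.002, 2.066]
force: [1.5, -0.9, 0.1]
opening: 0.0004
finger_force: 0.0
```

```bash
python3 - <<'E'
from h import *
im=arm.camera("scene");a=im[170:290,230:430]
cv2.imwrite("pics/s8.png",cv2.resize(a,None,fx=4,fy=4,interpolation=cv2.INTER_CUBIC)[:,:,::-1])
s=arm.read_state();print(s["clock"],s["ee_pos"],s["force"])
E
```

```text
19.8167 [ 0.40472755 -0.25906348  0.3297272 ] [ 0.32249022 -0.75195139  0.69949627]
```

View pics/s8.png

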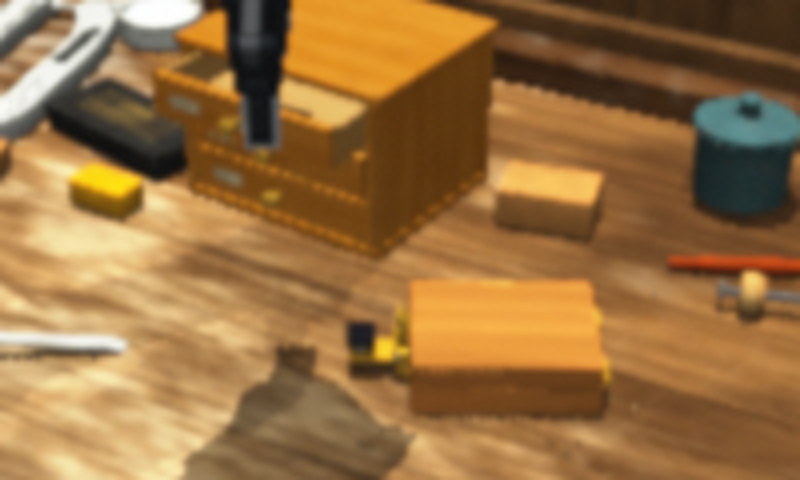

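The lid is shut and latched by itself (crop 505,330). The beeswax at (105,190) is where it was, and the arm touches nothing. I'm handing the job in.

```bash
python3 -c "
from cell import arm
print(arm.sign_off())"
```

```text
the job is handed in; nothing more can be done
None
```

The job is handed in: the rosin is seated flat in the small case and the lid is snapped shut and stays shut by itself, with readings of about 10 N down (11 N in all) on the button and 9 N on the lid, in about 20 s.

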